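# Line up the funnels by size on the garage shelf

### The arm

A 6-joint arm with a two-finger parallel gripper is mounted at the origin on the work surface. World frame = base frame: x ahead of the robot, y to its left, z up, the work surface at z = 0. Lengths are in m, angles in degrees, forces in N, time in s.
With the tool pointing down it reaches from about 0.325 to 0.75 m from the base axis. Payload 7.6 kg.
Tool frame: the origin (TCP) lies on the centre line of the jaws, within the pads' length; the fingertips stand tips_ahead ahead of it and the grasp point (between the pads) lies 5 mm behind it (tips_ahead is the distance from the TCP to the fingertips, in m); z points along the fingers, y is the direction in which the jaws open and shut (so a half turn about z gives the same grasp; the last joint's range is limited). The gripper opens to 85 mm and grips with 20 to 120 N. Pads are 22 mm wide; open, the fingers measure 114 mm over their backs; the gripper's body (76 mm by 85 mm) begins 54 mm behind the grasp point. The pads swing forward as they close: fully open they stand 13 mm farther back than shut.
Start: joints at [64.097, 2.991, 80.254, -0, 96.75, -4.028], TCP at [0.196, 0.487, 0.245] pointing down, gripper open.
Joint ranges: [-166.34, 166.34], [-52.06, 124.39], [6.96, 135.62], [-60.46, 240.46], [14.63, 156.25], [-167.68, 167.68]. Speed limits (degrees/s): [147.25, 147.25, 172.46, 180, 180, 180].

### API

Orientations are given as a 3x3 rotation matrix whose columns are the frame's x, y, z axes.
In Python, from cell import get_state, camera, hand_in, look_for, mark_of, tips_ahead gives the robot as it stands.
- The arm moves only by the tool drive_tool, never from a script. Its argument "commands" is a list of rows, each a list of 3 entries, a list of its own where there are three numbers: the shift along the tool's x, y, z each as a share of 4 cm, from -1 to 1, then the turn, a rotation vector about the tool's x, y, z each as a share of 0.08 rad, from -1 to 1, then the gripper's target within -1 to 1 (shut at 1, half-way at 0, fully open at -1). In form: [[[dx, dy, dz], [wx, wy, wz], gripper], ...]. A call has 1 to 5 rows; each row shifts and turns the pose as measured when the row begins, along the tool's axes as they then stand; what a row does not reach is not made up. A row lasts 1/12 s, in which the tool goes at most 41.7 mm and 7.16 degrees, less where a joint would pass 70% of its speed; a pose out of reach is approached as far as the arm can. A call with a number of a shift or a turn outside -1 to 1 is refused whole. A call with a gripper value outside its range is refused whole. The fingers move at their own pace and stop on an object; the grip force is fixed at half the most. Time passes only in rows, so rows that do not move let the fingers close. It gives the time, the measured TCP pose, the force and the opening at its end, in the units of the state.
- get_state(): the state, without advancing time (a new reading comes with each control period).
- camera(name): name is "side" or "top"; returns a dict with "color" (420x560x3 uint8, red, green, blue), "fx", "fy", "cx", "cy" (pixels), "world_from_camera" (4x4, takes a point from camera to world coordinates). Camera axes: x right, y up, looking along -z (the intrinsics and any distortion apply to the point x, -y, -z); pixel columns grow to the right and rows downward; lengths in m; the calibration is good to about 2 mm. A picture is of the moment at which its call begins. There is no depth.
- hand_in(): hands the job in, once; it reports no verdict.
Trained networks look in the newest picture that a camera, given by its name, has taken for a name from the list of things; names that differ only in an ending like _2 or _b are one class to them, and where a whole thing is asked for, a point or a joint stands for the part that bears it (a point fixed in the world has none). Each returns a list of dicts, best first, with "score" (0 to 1); they miss things now and then, are a little off and sometimes report something else, mostly with a low value. They report only what shows in the picture. A call takes as long as a camera call.
- look_for(camera, thing): "at" ([row, column] in pixels, amid what is visible of it).
- mark_of(camera, thing): "at" ([row, column] in pixels: a listed point, or the origin of a listed thing).
The state is a dict: "time_s": time; "joint_positions": joint angles; "qvel": joint speeds; "joint_torque": joint torques, N m; "tool_pos": TCP position; "ee_rot": TCP orientation; "wrist_force": force on the tool from outside, world axes, zero at the start; "moment": the same for the moment, N m; "opening": opening from 0.0 (shut) to 1.0 (fully open).
Only numpy, scipy, OpenCV 4.12 (cv2) and the standard library are available. Lean on these libraries where they do the work, as an engineer would, in place of code of your own. Each camera call takes 0.05 s, during which the arm holds its last target. There are 200 camera calls.

### The job

Line up the four stainless funnels on the white resin shelf in order of size, the smallest next to the grey jug and the largest at the far end by the paint can, each standing mouth down and centred on its own round mark. Set each one down on the shelf rather than dropping it, knock none of them over, and leave the jug and the little jar of screws where they stand.

Things in the scene. Friction and masses are not known exactly. Their poses are not given: they have to be found in the camera images.
- funnel_small: the smallest of four plain stainless funnels, standing mouth down on the bench with its spout straight up: mouth 46 mm across, 74 mm tall in all, the top 36 mm being a straight round spout 14 mm across, below it a cone widening to the mouth. Loose, 50 to 170 g as built (small to large), mass varies. Origin at the centre of its mouth, on the underside; z up along the spout. It is round, so its yaw means nothing.
- funnel_medium: the second smallest of four plain stainless funnels, standing mouth down on the bench with its spout straight up: mouth 60 mm across, 92 mm tall in all, the top 40 mm being a straight round spout 16 mm across, below it a cone widening to the mouth. Loose, 50 to 170 g as built (small to large), mass varies. Origin at the centre of its mouth, on the underside; z up along the spout. It is round, so its yaw means nothing.
- funnel_large: the second largest of four plain stainless funnels, standing mouth down on the bench with its spout straight up: mouth 74 mm across, 110 mm tall in all, the top 44 mm being a straight round spout 18 mm across, below it a cone widening to the mouth. Loose, 50 to 170 g as built (small to large), mass varies. Origin at the centre of its mouth, on the underside; z up along the spout. It is round, so its yaw means nothing.
- funnel_giant: the largest of four plain stainless funnels, standing mouth down on the bench with its spout straight up: mouth 88 mm across, 128 mm tall in all, the top 48 mm being a straight round spout 20 mm across, below it a cone widening to the mouth. Loose, 50 to 170 g as built (small to large), mass varies. Origin at the centre of its mouth, on the underside; z up along the spout. It is round, so its yaw means nothing.
- mark_a: one of four identical flat round marks, 44 mm across (dark ring, dark centre dot), flush in the top of a white shelf; fixed, no obstacle. Origin at its centre on the shelf top, 45 mm above the bench. They lie in a row along the shelf, about 110 mm apart; letters say nothing of the order. The shelf is 130 mm deep, 720 long, 45 high, turned up to 0.15 rad from the y axis, beyond the funnels.
- mark_b: one of four identical flat round marks, 44 mm across (dark ring, dark centre dot), flush in the top of a white shelf; fixed, no obstacle. Origin at its centre on the shelf top, 45 mm above the bench. They lie in a row along the shelf, about 110 mm apart; letters say nothing of the order. The shelf is 130 mm deep, 720 long, 45 high, turned up to 0.15 rad from the y axis, beyond the funnels.
- mark_c: one of four identical flat round marks, 44 mm across (dark ring, dark centre dot), flush in the top of a white shelf; fixed, no obstacle. Origin at its centre on the shelf top, 45 mm above the bench. They lie in a row along the shelf, about 110 mm apart; letters say nothing of the order. The shelf is 130 mm deep, 720 long, 45 high, turned up to 0.15 rad from the y axis, beyond the funnels.
- mark_d: one of four identical flat round marks, 44 mm across (dark ring, dark centre dot), flush in the top of a white shelf; fixed, no obstacle. Origin at its centre on the shelf top, 45 mm above the bench. They lie in a row along the shelf, about 110 mm apart; letters say nothing of the order. The shelf is 130 mm deep, 720 long, 45 high, turned up to 0.15 rad from the y axis, beyond the funnels.
- jug: closed grey plastic jug, 90 x 90 mm, 172 mm tall, black cap, loose, 1.5 kg, standing on the shelf at one end or the other of the row of marks, about 135 mm from the nearest mark; a squat steel paint can, 80 mm across, 85 tall, stands at the other end. Origin at the centre of its underside; y axis along the shelf.
- screw_jar: small closed glass jar of brass screws, dark lid, 45 mm across and 55 mm tall, standing on the bench among the funnels. Loose. Origin at the centre of its underside.

How it is judged:
By the outcome, as a careful person would: the job done as asked, in the order asked, and still so for the second after the job is handed in, with the robot touching nothing.
It also fails if it takes over 109 s, if anything falls off the work surface, if the arm or the gripper's body presses on something with over 40 N, if the wrist force passes 120 N, or if a joint passes its speed limit or range.

## Working session

There is one attempt and no reset: what is moved stays moved. The work goes in short steps, Python scripts to look and compute and a tool call to move; the robot and the scene stay as the last step left them, time stands still between calls to the robot, and variables do not carry over. Pictures are saved under pics/ and viewed, about 12 in all and at most 16, crops included, and the job is handed in when it is done.

Besides the shell and the picture viewer there is one more tool, called after "Call:" by a JSON object that holds its "fn" and its "kwargs", one argument or row to a line. drive_tool: Moves the arm, as the interface text tells. Shift numbers are shares of 4 cm and turn numbers shares of 0.08 rad, none past 1 either way. Its arguments: {"type":"object","properties":{"commands":{"type":"array"}},"required":["commands"]}

```bash
ls; mkdir -p pics
cat > h.py <<'E'
import numpy as np, cv2
from cell import *
def ray(c,rc):
    d=np.array([(rc[1]-c["cx"])/c["fx"],-(rc[0]-c["cy"])/c["fy"],-1.]); T=np.array(c["world_from_camera"]); 
    return T[:3,3],T[:3,:3]@d
def at_z(c,rc,z):
    o,d=ray(c,rc); return o+d*(z-o[2])/d[2]
def proj(c,p):
    T=np.array(c["world_from_camera"]); q=T[:3,:3].T@(np.array(p)-T[:3,3]); return np.array([c["cy"]-c["fy"]*q[1]/-q[2], c["cx"]+c["fx"]*q[0]/-q[2]])
def tri(c1,p1,c2,p2):
    o1,d1=ray(c1,p1);o2,d2=ray(c2,p2)
    s=np.linalg.lstsq(np.c_[d1,-d2],o2-o1,rcond=None)[0]
    a,b=o1+s[0]*d1,o2+s[1]*d2; return (a+b)/2,np.linalg.norm(a-b)
E
python3 - <<'E'
from h import *
np.set_printoptions(precision=3,suppress=True)
print(get_state(),tips_ahead)
for n in("top","side"):
    c=camera(n); cv2.imwrite(f"pics/{n}0.png",c["color"][:,:,::-1]); print(n,{k:v for k,v in c.items() if k!="color"})
    for t in ["funnel_small","funnel_medium","funnel_large","funnel_giant","mark_a","jug","screw_jar"]:
        print(t,[(np.round(r["at"],1).tolist(),round(r["score"],2),at_z(c,r["at"],.045 if t in("mark_a","jug") else 0)[:2].round(3).tolist()) for r in mark_of(n,t)][:6])
E
```

```text
pics
{'time_s': 0.0, 'joint_positions': array([64.098,  3.027, 80.314, -0.001, 96.75 , -4.027]), 'qvel': array([ 0.043,  0.006,  0.1  , -0.037,  0.047, -0.076]), 'joint_torque': array([ -0.001, -38.166, -36.019,  -0.   ,   0.006,  -0.   ]), 'tool_pos': array([0.195, 0.487, 0.244]), 'ee_rot': array([[-0.928,  0.373, -0.001],
       [ 0.373,  0.928, -0.001],
       [ 0.   , -0.002, -1.   ]]), 'wrist_force': array([0.103, 0.965, 0.419]), 'moment': array([0.006, 0.013, 0.033]), 'opening': 0.9987484253467788} 0.014
top {'fx': 497.64172173319696, 'fy': 497.64172173319696, 'cx': 287.4789153369623, 'cy': 204.44666674230552, 'world_from_camera': array([[ 0.022,  0.998, -0.058,  0.423],
       [-1.   ,  0.023,  0.012,  0.013],
       [ 0.013,  0.058,  0.998,  1.105],
       [ 0.   ,  0.   ,  0.   ,  1.   ]])}
funnel_small [([219.3, 326.8], 0.71, [0.456, -0.088])]
funnel_medium [([243.3, 155.9], 0.93, [0.394, 0.288])]
funnel_large [([242.6, 423.1], 0.74, [0.409, -0.303])]
funnel_giant [([218.1, 237.5], 0.72, [0.454, 0.11])]
mark_a [([128.5, 324.1], 0.75, [0.65, -0.075]), ([133.9, 223.1], 0.68, 
[... 310 characters left out ...]
from_camera': array([[-0.963,  0.212, -0.165,  0.352],
       [-0.268, -0.718,  0.642,  0.567],
       [ 0.018,  0.663,  0.749,  0.735],
       [ 0.   ,  0.   ,  0.   ,  1.   ]])}
funnel_small [([209.4, 298.8], 0.69, [0.462, -0.081])]
funnel_medium [([381.6, 280.8], 0.73, [0.402, 0.3])]
funnel_large [([150.9, 338.6], 0.7, [0.411, -0.303])]
funnel_giant [([282.2, 283.8], 0.82, [0.446, 0.112])]
mark_a [([212.0, 200.1], 0.79, [0.65, 0.024]), ([258.9, 179.4], 0.76, [0.644, 0.146]), ([181.1, 215.5], 0.75, [0.652, -0.07])]
jug [([319.0, 140.8], 0.87, [0.656, 0.279]), ([199.5, 361.2], 0.73, [0.333, -0.107]), ([282.2, 281.2], 0.64, [0.445, 0.142])]
screw_jar [([200.2, 359.6], 0.67, [0.335, -0.147])]
```

```bash
python3 -c "
import cv2
for n in('top','side'):
    cv2.imwrite(f'pics/{n}0b.png',cv2.resize(cv2.imread(f'pics/{n}0.png'),(800,600),interpolation=cv2.INTER_CUBIC))"
```

```text
(no output)
```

View pics/top0b.png

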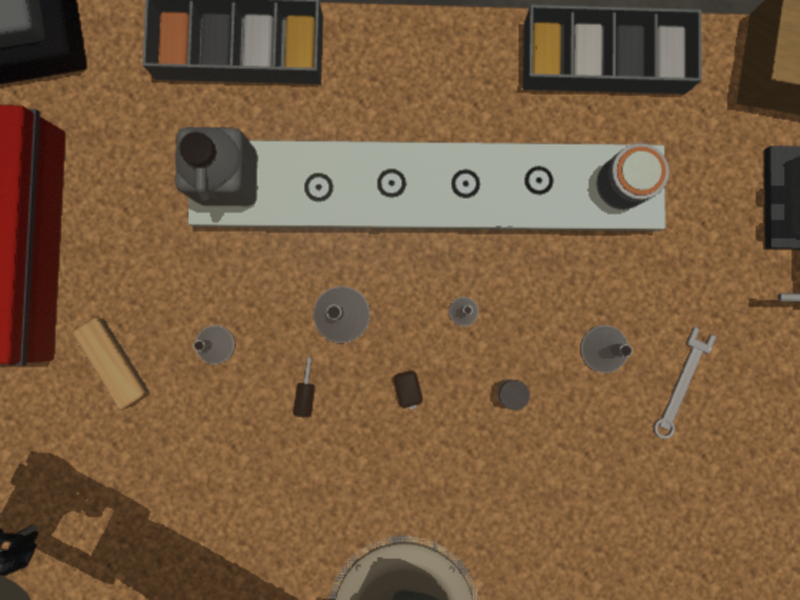

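View pics/side0b.png

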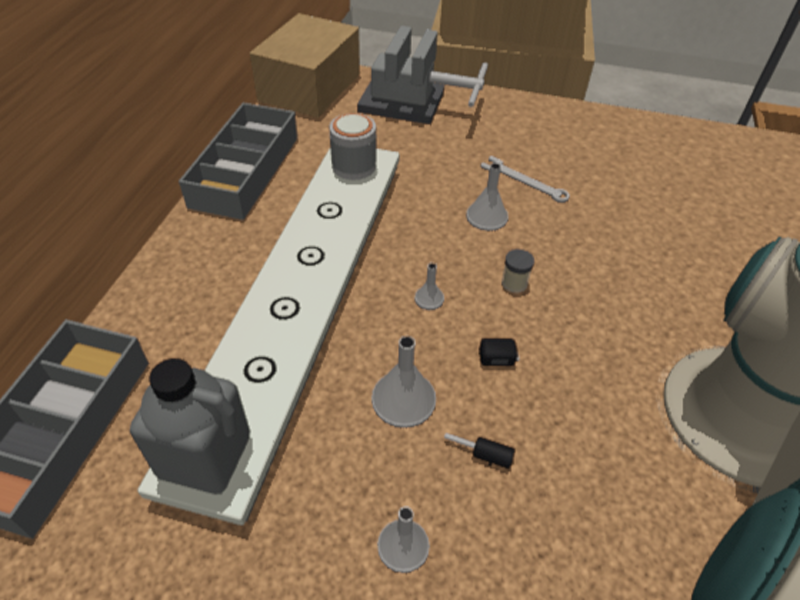

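The top view shows the jug at the left end (y+) and the paint can at the right. Marks are at about (318,187), (391,183), (465,183) and (539,180) in the scaled picture. The funnels, left to right, are medium (215,345), giant (341,315), small (463,311) and large (604,349), and the jar is at (513,395). The side view agrees. Next I'll fit the funnel silhouettes and marks in both views.

```bash
cat >> h.py <<'E'
from scipy.optimize import minimize
DIM=dict(small=(.046,.074,.036,.014),medium=(.060,.092,.040,.016),large=(.074,.110,.044,.018),giant=(.088,.128,.048,.020))
def sil(c,n,p,S=4):
    D,H,L,s=DIM[n]; t=np.linspace(0,2*np.pi,40)
    ci=lambda r,z:[proj(c,[p[0]+r*np.cos(a),p[1]+r*np.sin(a),p[2]+z])[::-1] for a in t]
    m=np.zeros((420*S,560*S),np.uint8)
    for pts in (ci(D/2,0)+ci(s/2,H-L),ci(s/2,H-L)+ci(s/2,H)):
        cv2.fillConvexPoly(m,cv2.convexHull(((np.array(pts,np.float32)+.5)*S).round().astype(np.int32)),1)
    return cv2.resize(m.astype(np.float32),(560,420),interpolation=cv2.INTER_AREA)
def grey(c):
    f=c["color"].astype(np.float32); ch=cv2.GaussianBlur(f[:,:,0]-f[:,:,2],(0,0),.6)/np.maximum(f.mean(2),1)
    return (ch<.3).astype(np.float32)
def fit(cs,n,p0,freez=True):
    g={}
    for k,c in cs.items():
        m=np.zeros((420,560),np.uint8)
        m=cv2.dilate((sil(c,n,p0)>0).astype(np.uint8),np.ones((15,15))); g[k]=(grey(c)*m)
    f=lambda q:sum(np.abs(sil(c,n,[q[0],q[1],q[2] if freez else p0[2]])-g[k]).sum()/g[k].sum() for k,c in cs.items())
    nd=3 if freez else 2
    s=np.vstack([p0[:nd]]+[np.array(p0[:nd])+.008*np.eye(nd)[i] for i in range(nd)])
    r=minimize(f,p0[:nd],method="Nelder-Mead",options=dict(initial_simplex=s,xatol=2e-4,fatol=1e-4)); return r.x,r.fun
def dots(c,guess,z=.045):
    out=[]; gr=cv2.cvtColor(c["color"],cv2.COLOR_RGB2GRAY).astype(np.float32)
    for p in guess:
        r,k=proj(c,[*p[:2],z]).round().astype(int); w=gr[r-16:r+17,k-16:k+17]; d=np.clip(np.median(w)*.75-w,0,None)
        n,l,st,ce=cv2.connectedComponentsWithStats((d>0).astype(np.uint8)); 
        cand=[i for i in range(1,n) if st[i,2]>10 and st[i,4]<500 ]
        i=min(cand,key=lambda i:np.hypot(*(ce[i]-16))); x,y,ww,hh,_=st[i]
        e=cv2.fitEllipse(cv2.convexHull(np.argwhere(l==i)[:,::-1].astype(np.int32)))
        out.append(np.array([r-16+e[0][1],k-16+e[0][0]]))
    return out
E
python3 - <<'E'
from h import *
np.set_printoptions(precision=4,suppress=True)
cs={n:camera(n) for n in("top","side")}
for n,p in dict(small=(.459,-.085,0),medium=(.397,.293,0),large=(.410,-.303,0),giant=(.45,.111,0)).items(): print(n,*fit(cs,n,p))
G=[(.639,.144),(.648,.03),(.651,-.073),(.653,-.185)]
a=dots(cs["top"],G);b=dots(cs["side"],G)
M=[]
for u,v in zip(a,b):
    p,e=tri(cs["top"],u,cs["side"],v);M.append(p);print(u,v,p,e)
print(np.diff(np.array(M),axis=0))
for n,c in cs.items():
    im=c["color"][:,:,::-1].copy()
E
```

```text
small [ 0.4598 -0.0815  0.0023] 0.20897994935512543
medium [0.4    0.3003 0.0033] 0.14936375617980957
large [ 0.4063 -0.3014  0.0032] 0.22219279408454895
giant [0.4509 0.1074 0.0022] 0.08714283257722855
[130.5875 222.6652] [258.2896 181.5786] [0.6399 0.1433 0.0454] 0.0003967336863330075
[127.8792 273.5839] [215.4015 198.9185] [0.6486 0.0342 0.046 ] 0.0006506216806782412
[128.2213 325.5636] [178.7389 217.2157] [ 0.6505 -0.0776  0.0459] 0.00023058320975417518
[125.9131 376.8088] [146.8063 230.4065] [ 0.6581 -0.188   0.0466] 0.00018834561068543907
[[ 0.0086 -0.1091  0.0006]
 [ 0.0019 -0.1119 -0.0001]
 [ 0.0076 -0.1103  0.0007]]
```

```bash
cat >> h.py <<'E'
def plan(*pts):
    s=get_state(); p=s["tool_pos"]; R=s["ee_rot"]
    print("t",round(s["time_s"],2),"tcp",p.round(4),"z",R[:,2].round(3),"open",round(s["opening"],3),"F",np.round(s["wrist_force"],1))
    for q in pts:
        d=R.T@(np.array(q)-p)/.04; n=int(np.ceil(np.abs(d).max()/.95)) or 1; print(q,n,"x",(d/n).round(3)); p=np.array(q)
E
python3 -c "
from h import *
plan((.400,.300,.19),(.4,.3,.078))"
```

```text
t 0.9 tcp [0.1956 0.4872 0.2454] z [ 0.  0. -1.] open 1.002 F [0.1 0.4 0.8]
(0.4, 0.3, 0.19) 7 x [-0.927 -0.349  0.198]
(0.4, 0.3, 0.078) 3 x [ 0.    -0.     0.933]
```

Call:
{"fn": "drive_tool", "kwargs": {
  "commands": [
    [[-0.93,-0.35,0.2],[0,0,0],-1],
    [[-0.93,-0.35,0.2],[0,0,0],-1],
    [[-0.93,-0.35,0.2],[0,0,0],-1],
    [[-0.93,-0.35,0.2],[0,0,0],-1],
    [[-0.93,-0.35,0.2],[0,0,0],-1]
  ]
}}

```text
time_s: 1.32
tool_pos: [0.3423, 0.3542, 0.2057]
ee_rot: [[-0.933, 0.359, 0.002], [0.359, 0.933, 0.006], [0.001, 0.006, -1.0]]
wrist_force: [0.5, 0.2, 0.0]
opening: 1.001
```

```bash
python3 -c "
from h import *
plan((.400,.300,.17),(.4,.3,.078))"
```

```text
t 1.32 tcp [0.3423 0.3542 0.2057] z [ 0.002  0.006 -1.   ] open 1.001 F [0.5 0.2 0. ]
(0.4, 0.3, 0.17) 2 x [-0.916 -0.376  0.443]
(0.4, 0.3, 0.078) 3 x [-0.001 -0.005  0.767]
```

Call:
{"fn": "drive_tool", "kwargs": {
  "commands": [
    [[-0.9,-0.37,0.44],[0,0,0],-1],
    [[-0.9,-0.37,0.44],[0,0,0],-1],
    [[0,0,0],[0,0,0],-1]
  ]
}}

```text
time_s: 1.57
tool_pos: [0.4013, 0.2968, 0.1702]
ee_rot: [[-0.931, 0.364, 0.003], [0.364, 0.931, 0.005], [-0.001, 0.006, -1.0]]
wrist_force: [-0.7, -0.3, 0.4]
opening: 1.002
```

```bash
python3 -c "
from h import *
plan((.400,.300,.13),(.4,.3,.078))
c=camera('side');r=proj(c,(.4,.3,.1)).astype(int);cv2.imwrite('pics/s1.png',cv2.resize(c['color'][280:420,180:380,::-1],(800,560)))"
```

```text
t 1.57 tcp [0.4013 0.2968 0.1702] z [ 0.003  0.005 -1.   ] open 1.002 F [-0.7 -0.3  0.4]
(0.4, 0.3, 0.13) 2 x [0.03  0.029 0.503]
(0.4, 0.3, 0.078) 2 x [ 0.001 -0.004  0.65 ]
```

View pics/s1.png

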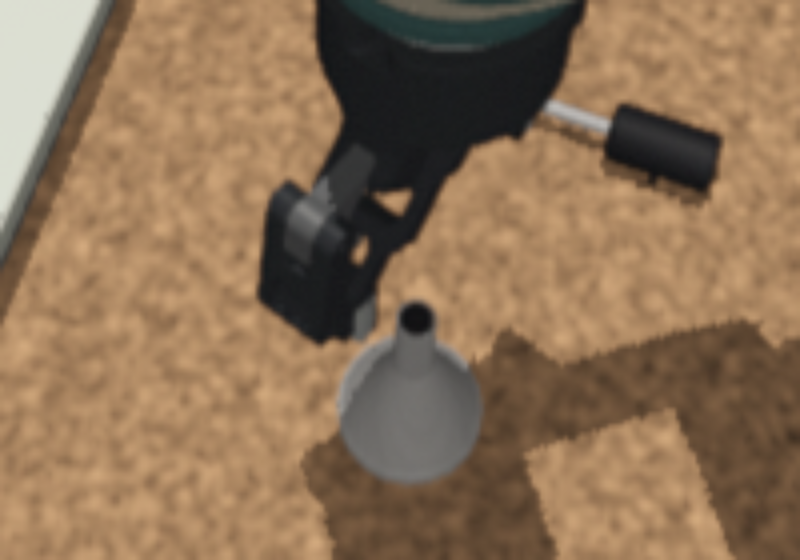

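The open fingers are above the medium funnel, whose spout top is at about (415,318) in the crop. They are clear of it, so I'm descending.

Call:
{"fn": "drive_tool", "kwargs": {
  "commands": [
    [[0.04,0.04,0.6],[0,0,0],-1],
    [[0,0.02,0.6],[0,0,0],-1],
    [[0,0,0.6],[0,0,0],-1],
    [[0,0,0.5],[0,0,0],-1],
    [[0,0,0],[0,0,0],-1]
  ]
}}

```text
time_s: 2.03
tool_pos: [0.4006, 0.3056, 0.0809]
ee_rot: [[-0.931, 0.364, 0.01], [0.364, 0.931, 0.013], [-0.004, 0.016, -1.0]]
wrist_force: [0.1, -0.4, -1.5]
opening: 0.997
```

```bash
python3 -c "
from h import *
plan((.4,.3,.078))"
```

```text
t 2.03 tcp [0.4006 0.3056 0.0809] z [ 0.01   0.013 -1.   ] open 0.997 F [ 0.1 -0.4 -1.5]
(0.4, 0.3, 0.078) 1 x [-0.036 -0.137  0.069]
```

```bash
cat >> h.py <<'E'
_plan=plan
def plan(*pts):
    _plan(*pts); R=get_state()["ee_rot"]; print("level turn",(R.T@np.cross(R[:,2],[0,0,-1])/.08).round(3))
E
python3 -c "
from h import *
plan((.4,.3,.078))"
```

```text
t 2.03 tcp [0.4006 0.3056 0.0809] z [ 0.01   0.013 -1.   ] open 0.997 F [ 0.1 -0.4 -1.5]
(0.4, 0.3, 0.078) 1 x [-0.036 -0.137  0.069]
level turn [0.196 0.055 0.   ]
```

Call:
{"fn": "drive_tool", "kwargs": {
  "commands": [
    [[-0.03,-0.13,0.05],[0.2,0.05,0],-1],
    [[0,0,0],[0,0,0],-1]
  ]
}}

```text
time_s: 2.2
tool_pos: [0.3991, 0.3013, 0.08]
ee_rot: [[-0.932, 0.362, -0.001], [0.362, 0.932, -0.001], [0.0, -0.001, -1.0]]
wrist_force: [0.9, 0.8, -0.4]
opening: 1.001
```

```bash
python3 -c "
from h import *
plan((.4,.3,.078))"
```

```text
t 2.2 tcp [0.3991 0.3013 0.08  ] z [-0.001 -0.001 -1.   ] open 1.001 F [ 0.9  0.8 -0.4]
(0.4, 0.3, 0.078) 1 x [-0.033 -0.022  0.05 ]
level turn [-0.018 -0.001  0.   ]
```

Call:
{"fn": "drive_tool", "kwargs": {
  "commands": [
    [[-0.03,-0.02,0.03],[0,0,0],0],
    [[0,0,0],[0,0,0],0.3],
    [[0,0,0],[0,0,0],0.6],
    [[0,0,0],[0,0,0],1],
    [[0,0,0],[0,0,0],1]
  ]
}}

```text
time_s: 2.62
tool_pos: [0.4021, 0.3022, 0.0846]
ee_rot: [[-0.932, 0.361, 0.007], [0.361, 0.932, 0.004], [-0.005, 0.006, -1.0]]
wrist_force: [1.4, -0.6, -0.7]
opening: 0.3
```

Call:
{"fn": "drive_tool", "kwargs": {
  "commands": [
    [[0,0,0],[0,0,0],1],
    [[0,0,0],[0,0,0],1],
    [[0,0,0],[0,0,0],1]
  ]
}}

```text
time_s: 2.87
tool_pos: [0.4023, 0.3022, 0.0852]
ee_rot: [[-0.932, 0.362, 0.008], [0.362, 0.932, 0.004], [-0.006, 0.007, -1.0]]
wrist_force: [0.1, -0.8, -2.3]
opening: 0.164
```

```bash
python3 -c "
from h import *
plan((.41,.29,.17),(.6486,.0342,.17))"
```

```text
t 2.87 tcp [0.4023 0.3022 0.0852] z [ 0.008  0.004 -1.   ] open 0.164 F [ 0.1 -0.8 -2.3]
(0.41, 0.29, 0.17) 3 x [-0.101 -0.067 -0.707]
(0.6486, 0.0342, 0.17) 9 x [-0.875 -0.423  0.002]
level turn [0.084 0.071 0.   ]
```

Call:
{"fn": "drive_tool", "kwargs": {
  "commands": [
    [[0,0,0],[0.08,0.07,0],1],
    [[0,0,0],[0,0,0],1],
    [[0,0,0],[0,0,0],1]
  ]
}}

```text
time_s: 3.12
tool_pos: [0.4021, 0.3021, 0.0849]
ee_rot: [[-0.932, 0.362, -0.001], [0.362, 0.932, -0.001], [0.001, -0.001, -1.0]]
wrist_force: [-0.5, -0.6, 1.0]
opening: 0.162
```

Call:
{"fn": "drive_tool", "kwargs": {
  "commands": [
    [[0,0,-0.5],[0,0,0],1],
    [[0,0,-0.7],[0,0,0],1],
    [[0,0,0],[0,0,0],1]
  ]
}}

```text
time_s: 3.37
tool_pos: [0.4012, 0.3014, 0.1325]
ee_rot: [[-0.932, 0.362, -0.006], [0.362, 0.932, -0.003], [0.004, -0.005, -1.0]]
wrist_force: [0.9, 0.6, 1.1]
opening: 0.158
```

```bash
python3 -c "
from h import *
plan((.41,.29,.17),(.6486,.0342,.17))
cs={n:camera(n) for n in('top','side')}
p=get_state()['tool_pos']
print(fit(cs,'medium',(p[0],p[1],p[2]-.082)))
c=cs['side'];r=proj(c,(.4,.3,.1)).astype(int);cv2.imwrite('pics/s2.png',cv2.resize(c['color'][280:420,180:380,::-1],(800,560)))"
```

```text
t 3.37 tcp [0.4012 0.3014 0.1325] z [-0.006 -0.003 -1.   ] open 0.158 F [0.9 0.6 1.1]
(0.41, 0.29, 0.17) 1 x [-0.305 -0.192 -0.938]
(0.6486, 0.0342, 0.17) 9 x [-0.875 -0.423 -0.001]
level turn [-0.064 -0.05   0.   ]
(array([0.39782504, 0.30028251, 0.05174081]), np.float64(0.9862107634544373))
```

View pics/s2.png

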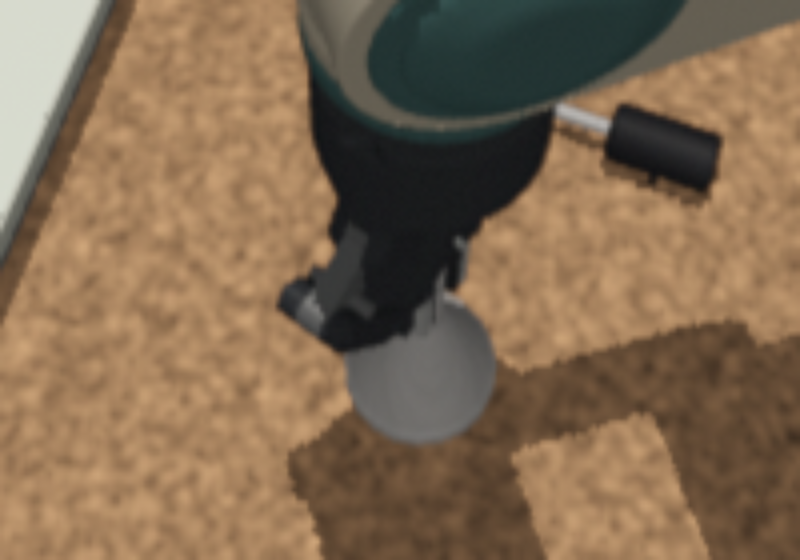

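The funnel is lifted in the jaws. Carrying it to the second mark.

Call:
{"fn": "drive_tool", "kwargs": {
  "commands": [
    [[-0.3,-0.2,-0.9],[-0.06,-0.05,0],1],
    [[-0.87,-0.42,-0.4],[0,0,0],1],
    [[-0.87,-0.42,0],[0,0,0],1],
    [[-0.87,-0.42,0],[0,0,0],1],
    [[-0.87,-0.42,0],[0,0,0],1]
  ]
}}

```text
time_s: 3.88
tool_pos: [0.512, 0.1759, 0.175]
ee_rot: [[-0.937, 0.35, -0.015], [0.35, 0.937, -0.007], [0.011, -0.012, -1.0]]
wrist_force: [0.9, 0.4, -0.6]
opening: 0.164
```

Call:
{"fn": "drive_tool", "kwargs": {
  "commands": [
    [[-0.87,-0.42,0],[0,0,0],1],
    [[-0.87,-0.42,0],[0,0,0],1],
    [[-0.87,-0.42,0],[0,0,0],1],
    [[-0.6,-0.3,0],[0,0,0],1],
    [[0,0,0],[0,0,0],1]
  ]
}}

```text
time_s: 4.3
tool_pos: [0.6151, 0.0603, 0.165]
ee_rot: [[-0.934, 0.355, -0.024], [0.356, 0.935, -0.009], [0.019, -0.017, -1.0]]
wrist_force: [-0.3, -0.0, -1.3]
opening: 0.165
```

```bash
python3 -c "
from h import *
plan((.6486,.0342,.165),(.6486,.0342,.131))"
```

```text
t 4.3 tcp [0.6151 0.0603 0.165 ] z [-0.024 -0.009 -1.   ] open 0.165 F [-0.3 -0.  -1.3]
(0.6486, 0.0342, 0.165) 2 x [-0.507 -0.157 -0.007]
(0.6486, 0.0342, 0.131) 1 x [-0.017  0.015  0.85 ]
level turn [-0.216 -0.244  0.   ]
```

Call:
{"fn": "drive_tool", "kwargs": {
  "commands": [
    [[-0.5,-0.16,-0.1],[-0.2,-0.24,0],1],
    [[-0.5,-0.16,-0.05],[0,0,0],1],
    [[0,0,0],[0,0,0],1]
  ]
}}

```text
time_s: 4.55
tool_pos: [0.6479, 0.0317, 0.164]
ee_rot: [[-0.934, 0.358, -0.009], [0.358, 0.934, -0.0], [0.009, -0.004, -1.0]]
wrist_force: [-0.4, -0.3, -1.7]
opening: 0.163
```

```bash
python3 -c "
from h import *
plan((.6486,.0342,.140),(.6486,.0342,.131))"
```

```text
t 4.55 tcp [0.6479 0.0317 0.164 ] z [-0.009 -0.    -1.   ] open 0.163 F [-0.4 -0.3 -1.7]
(0.6486, 0.0342, 0.14) 1 x [0.001 0.066 0.599]
(0.6486, 0.0342, 0.131) 1 x [-0.002  0.001  0.225]
level turn [-0.047 -0.108  0.   ]
```

Call:
{"fn": "drive_tool", "kwargs": {
  "commands": [
    [[0,0.06,0.3],[-0.05,-0.11,0],1],
    [[0,0,0.25],[0,0,0],1],
    [[0,0,0],[0,0,0],1]
  ]
}}

```text
time_s: 4.8
tool_pos: [0.6473, 0.0342, 0.1367]
ee_rot: [[-0.934, 0.358, -0.006], [0.358, 0.934, 0.001], [0.006, -0.001, -1.0]]
wrist_force: [-0.7, 0.6, -0.8]
opening: 0.161
```

```bash
python3 -c "
from h import *
p=get_state()['tool_pos']
plan((.6486,.0342,.131))
out=[]
for n in('top','side'):
    c=camera(n);r,k=proj(c,(.6486,.0342,.05)).astype(int);im=c['color'][r-50:r+50,k-66:k+66,::-1].copy();im=cv2.resize(im,None,fx=6,fy=6,interpolation=cv2.INTER_CUBIC)
    e=np.array([(proj(c,[p[0]+.03*np.cos(a),p[1]+.03*np.sin(a),p[2]-.085])[::-1]-[k-66,r-50]+.5)*6 for a in np.linspace(0,6.28,60)]).astype(int)
    cv2.polylines(im,[e],True,(0,0,255),1);cv2.imwrite('pics/m_'+n+'.png',im);out.append(cv2.resize(im,(400,303)))
cv2.imwrite('pics/m.png',np.hstack(out))"
```

```text
t 4.8 tcp [0.6473 0.0342 0.1367] z [-0.006  0.001 -1.   ] open 0.161 F [-0.7  0.6 -0.8]
(0.6486, 0.0342, 0.131) 1 x [-0.032  0.012  0.143]
level turn [-0.017 -0.069  0.   ]
```

View pics/m.png

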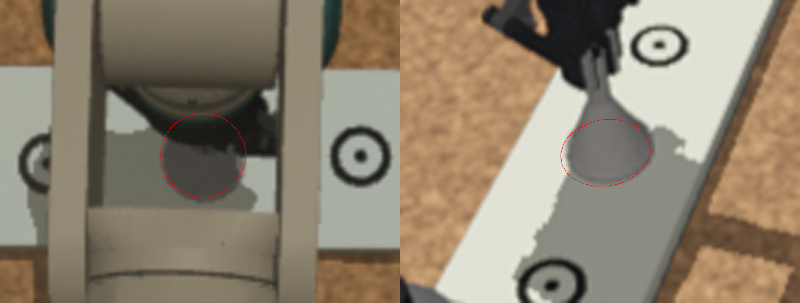

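The predicted mouth circle (red) matches the funnel in both views to within about 1–2 mm, and it is centred over the mark. Lowering it.

Call:
{"fn": "drive_tool", "kwargs": {
  "commands": [
    [[-0.03,0.01,0.1],[-0.02,-0.07,0],1],
    [[0,0,0.05],[0,0,0],1],
    [[0,0,0],[0,0,0],1]
  ]
}}

```text
time_s: 5.15
tool_pos: [0.6493, 0.0354, 0.1339]
ee_rot: [[-0.934, 0.357, 0.005], [0.357, 0.934, 0.0], [-0.005, 0.002, -1.0]]
wrist_force: [0.2, -0.6, -1.6]
opening: 0.164
```

```bash
python3 -c "
from h import *
plan((.6486,.0342,.131))"
```

```text
t 5.15 tcp [0.6493 0.0354 0.1339] z [ 0.005  0.    -1.   ] open 0.164 F [ 0.2 -0.6 -1.6]
(0.6486, 0.0342, 0.131) 1 x [ 0.007 -0.034  0.073]
level turn [0.026 0.058 0.   ]
```

Call:
{"fn": "drive_tool", "kwargs": {
  "commands": [
    [[0.01,-0.03,0.1],[0.02,0.05,0],1],
    [[0,0,0],[0,0,0],1]
  ]
}}

```text
time_s: 5.32
tool_pos: [0.6486, 0.0346, 0.1304]
ee_rot: [[-0.934, 0.356, 0.002], [0.356, 0.934, 0.0], [-0.001, 0.001, -1.0]]
wrist_force: [-0.3, 0.4, -1.8]
opening: 0.163
```

Call:
{"fn": "drive_tool", "kwargs": {
  "commands": [
    [[0,0,0.06],[0,0,0],1],
    [[0,0,0],[0,0,0],1]
  ]
}}

```text
time_s: 5.48
tool_pos: [0.6495, 0.0342, 0.1306]
ee_rot: [[-0.934, 0.357, 0.005], [0.357, 0.934, -0.001], [-0.005, 0.001, -1.0]]
wrist_force: [-0.3, -0.4, -0.5]
opening: 0.162
```

```bash
python3 -c "
from h import *
plan((.6486,.0342,.130))"
```

```text
t 5.48 tcp [0.6495 0.0342 0.1306] z [ 0.005 -0.001 -1.   ] open 0.162 F [-0.3 -0.4 -0.5]
(0.6486, 0.0342, 0.13) 1 x [ 0.021 -0.008  0.014]
level turn [0.018 0.065 0.   ]
```

Call:
{"fn": "drive_tool", "kwargs": {
  "commands": [
    [[0.01,0,0.05],[0.02,0.06,0],1],
    [[0,0,0.06],[0,0,0],1]
  ]
}}

```text
time_s: 5.65
tool_pos: [0.6503, 0.0339, 0.1298]
ee_rot: [[-0.934, 0.357, 0.005], [0.357, 0.934, -0.001], [-0.005, 0.001, -1.0]]
wrist_force: [-6.4, -2.0, 15.7]
opening: 0.16
```

Call:
{"fn": "drive_tool", "kwargs": {
  "commands": [
    [[0,0,0.06],[0,0,0],1],
    [[0,0,0],[0,0,0],1]
  ]
}}

```text
time_s: 5.82
tool_pos: [0.651, 0.0337, 0.1307]
ee_rot: [[-0.934, 0.357, 0.008], [0.357, 0.934, -0.001], [-0.008, 0.002, -1.0]]
wrist_force: [0.1, -0.0, -1.2]
opening: 0.161
```

Call:
{"fn": "drive_tool", "kwargs": {
  "commands": [
    [[0.06,0,0.0],[0.02,0.1,0],1],
    [[0,0,0.03],[0,0,0],1]
  ]
}}

```text
time_s: 5.98
tool_pos: [0.6487, 0.0346, 0.1298]
ee_rot: [[-0.934, 0.357, -0.0], [0.357, 0.934, 0.0], [0.0, 0.0, -1.0]]
wrist_force: [-4.4, -2.0, 12.4]
opening: 0.165
```

```bash
python3 -c "
from h import *
plan((.6486,.0342,.130))"
```

```text
t 5.98 tcp [0.6487 0.0346 0.1298] z [-0.  0. -1.] open 0.165 F [-4.4 -2.  12.4]
(0.6486, 0.0342, 0.13) 1 x [-0.    -0.01  -0.005]
level turn [ 0.004 -0.005  0.   ]
```

Seated: level, in contact and on target. Opening.

Call:
{"fn": "drive_tool", "kwargs": {
  "commands": [
    [[0,0,0],[0,0,0],0.5],
    [[0,0,0],[0,0,0],0.3],
    [[0,0,0],[0,0,0],0],
    [[0,0,0],[0,0,0],-0.3],
    [[0,0,0],[0,0,0],-0.5]
  ]
}}

```text
time_s: 6.4
tool_pos: [0.6483, 0.0348, 0.128]
ee_rot: [[-0.934, 0.357, -0.003], [0.357, 0.934, 0.001], [0.003, -0.0, -1.0]]
wrist_force: [-0.5, -0.3, 0.2]
opening: 0.739
```

Call:
{"fn": "drive_tool", "kwargs": {
  "commands": [
    [[0,0,-0.4],[0,0,0],-0.6],
    [[0,0,-0.6],[0,0,0],-0.6],
    [[0,0,-0.8],[0,0,0],-0.6],
    [[0,0,-0.6],[0,0,0],-1],
    [[0,0,0],[0,0,0],-1]
  ]
}}

```text
time_s: 6.82
tool_pos: [0.6471, 0.0348, 0.2235]
ee_rot: [[-0.934, 0.357, -0.011], [0.357, 0.934, 0.001], [0.011, -0.003, -1.0]]
wrist_force: [-0.1, 0.1, 1.5]
opening: 0.997
```

```bash
python3 -c "
from h import *
plan((.451,.1074,.23),(.451,.1074,.118))"
```

```text
t 6.82 tcp [0.6471 0.0348 0.2235] z [-0.011  0.001 -1.   ] open 0.997 F [-0.1  0.1  1.5]
(0.451, 0.1074, 0.23) 6 x [ 0.871 -0.009 -0.018]
(0.451, 0.1074, 0.118) 3 x [-0.01   0.003  0.933]
level turn [-0.041 -0.132  0.   ]
```

Call:
{"fn": "drive_tool", "kwargs": {
  "commands": [
    [[0.87,-0.01,-0.1],[-0.04,-0.13,0],-1],
    [[0.87,-0.01,0],[0,0,0],-1],
    [[0.87,-0.01,0],[0,0,0],-1],
    [[0.87,-0.01,0],[0,0,0],-1],
    [[0.87,-0.01,0],[0,0,0],-1]
  ]
}}

```text
time_s: 7.23
tool_pos: [0.4819, 0.0943, 0.2185]
ee_rot: [[-0.932, 0.362, -0.01], [0.362, 0.932, -0.001], [0.009, -0.005, -1.0]]
wrist_force: [0.8, 0.9, 1.3]
opening: 1.0
```

Call:
{"fn": "drive_tool", "kwargs": {
  "commands": [
    [[0.87,-0.01,0],[0,0,0],-1],
    [[0,0,0],[0,0,0],-1]
  ]
}}

```text
time_s: 7.4
tool_pos: [0.443, 0.1083, 0.2166]
ee_rot: [[-0.933, 0.36, -0.014], [0.36, 0.933, -0.001], [0.013, -0.006, -1.0]]
wrist_force: [-0.8, 0.5, -0.6]
opening: 1.0
```

```bash
python3 -c "
from h import *
plan((.451,.1074,.18),(.451,.1074,.114))
cs={n:camera(n) for n in ['side']}
print(fit(cs,'medium',(.6486,.0342,.046),False))"
```

```text
t 7.4 tcp [0.443  0.1083 0.2166] z [-0.014 -0.001 -1.   ] open 1.0 F [-0.8  0.5 -0.6]
(0.451, 0.1074, 0.18) 1 x [-0.206  0.055  0.911]
(0.451, 0.1074, 0.114) 2 x [-0.011  0.005  0.825]
level turn [-0.069 -0.159  0.   ]
(array([0.644566  , 0.05261345]), np.float64(0.6137186288833618))
```

Call:
{"fn": "drive_tool", "kwargs": {
  "commands": [
    [[-0.2,0.05,0.7],[-0.07,-0.16,0],-1],
    [[0,0,0.5],[0,0,0],-1],
    [[0,0,0],[0,0,0],-1]
  ]
}}

```text
time_s: 7.7
tool_pos: [0.4552, 0.1066, 0.1689]
ee_rot: [[-0.933, 0.36, 0.009], [0.36, 0.933, 0.0], [-0.008, 0.003, -1.0]]
wrist_force: [-0.5, 0.4, -0.9]
opening: 1.002
```

```bash
python3 -c "
from h import *
plan((.451,.1074,.114))"
```

```text
t 7.7 tcp [0.4552 0.1066 0.1689] z [ 0.009  0.    -1.   ] open 1.002 F [-0.5  0.4 -0.9]
(0.451, 0.1074, 0.114) 2 x [ 0.058 -0.011  0.685]
level turn [0.041 0.105 0.   ]
```

Call:
{"fn": "drive_tool", "kwargs": {
  "commands": [
    [[0.06,-0.01,0.45],[0.03,0.08,0],-1],
    [[0,0,0.5],[0,0,0],-1],
    [[0,0,0.4],[0,0,0],-1],
    [[0,0,0],[0,0,0],-1]
  ]
}}

```text
time_s: 8.03
tool_pos: [0.4566, 0.1059, 0.1149]
ee_rot: [[-0.932, 0.362, 0.004], [0.362, 0.932, -0.0], [-0.004, 0.001, -1.0]]
wrist_force: [-0.0, 0.3, -0.7]
opening: 0.997
```

```bash
python3 -c "
from h import *
plan((.451,.1074,.114))"
```

```text
t 8.03 tcp [0.4566 0.1059 0.1149] z [ 0.004 -0.    -1.   ] open 0.997 F [-0.   0.3 -0.7]
(0.451, 0.1074, 0.114) 1 x [ 0.144 -0.014  0.023]
level turn [0.017 0.048 0.   ]
```

Call:
{"fn": "drive_tool", "kwargs": {
  "commands": [
    [[0.15,-0.02,0.02],[0.01,0.03,0],-1],
    [[0.02,0,0],[0,0,0],-1],
    [[0,0,0],[0,0,0],-1]
  ]
}}

```text
time_s: 8.28
tool_pos: [0.4514, 0.1073, 0.1167]
ee_rot: [[-0.932, 0.363, 0.003], [0.363, 0.932, 0.0], [-0.003, 0.001, -1.0]]
wrist_force: [0.5, -0.2, -0.7]
opening: 0.999
```

```bash
python3 -c "
from h import *
plan((.451,.1074,.114))"
```

```text
t 8.28 tcp [0.4514 0.1073 0.1167] z [ 0.003  0.    -1.   ] open 0.999 F [ 0.5 -0.2 -0.7]
(0.451, 0.1074, 0.114) 1 x [ 0.01  -0.001  0.067]
level turn [0.014 0.034 0.   ]
```

Call:
{"fn": "drive_tool", "kwargs": {
  "commands": [
    [[0.01,0,0.06],[0.01,0.03,0],0],
    [[0,0,0.01],[0,0,0],0.3],
    [[0,0,0.01],[0,0,0],0.6],
    [[0,0,0.01],[0,0,0],1],
    [[0,0,0.01],[0,0,0],1]
  ]
}}

```text
time_s: 8.7
tool_pos: [0.453, 0.1078, 0.1163]
ee_rot: [[-0.932, 0.363, 0.007], [0.363, 0.932, 0.001], [-0.006, 0.004, -1.0]]
wrist_force: [-0.3, -0.2, -0.1]
opening: 0.304
```

Call:
{"fn": "drive_tool", "kwargs": {
  "commands": [
    [[0,0,0],[0,0.02,0],1],
    [[0,0,0],[0,0,0],1],
    [[0,0,0],[0,0,0],1],
    [[0,0,0],[0,0,0],1]
  ]
}}

```text
time_s: 9.03
tool_pos: [0.453, 0.1077, 0.1163]
ee_rot: [[-0.932, 0.363, 0.005], [0.363, 0.932, 0.002], [-0.004, 0.003, -1.0]]
wrist_force: [-0.9, -0.3, 0.3]
opening: 0.214
```

```bash
python3 -c "
from h import *
plan((.6581,-.188,.20))"
```

```text
t 9.03 tcp [0.453  0.1077 0.1163] z [ 0.005  0.002 -1.   ] open 0.214 F [-0.9 -0.3  0.3]
(0.6581, -0.188, 0.2) 8 x [-0.934 -0.628 -0.26 ]
level turn [0.043 0.052 0.   ]
```

Call:
{"fn": "drive_tool", "kwargs": {
  "commands": [
    [[0,0,-0.5],[0,0,0],1],
    [[0,0,-0.8],[0,0,0],1],
    [[-0.2,-0.1,-0.8],[0,0,0],1],
    [[-0.8,-0.5,-0.4],[0,0,0],1],
    [[-0.93,-0.62,-0.1],[0,0,0],1]
  ]
}}

```text
time_s: 9.45
tool_pos: [0.5021, 0.0382, 0.2192]
ee_rot: [[-0.935, 0.354, -0.007], [0.354, 0.935, 0.002], [0.007, -0.001, -1.0]]
wrist_force: [0.2, -0.0, -2.2]
opening: 0.21
```

Call:
{"fn": "drive_tool", "kwargs": {
  "commands": [
    [[-0.93,-0.62,-0.1],[0,0,0],1],
    [[-0.93,-0.62,-0.1],[0,0,0],1],
    [[-0.93,-0.62,-0.1],[0,0,0],1],
    [[-0.93,-0.62,-0.1],[0,0,0],1],
    [[-0.5,-0.3,0],[0,0,0],1]
  ]
}}

```text
time_s: 9.87
tool_pos: [0.6148, -0.1199, 0.2331]
ee_rot: [[-0.936, 0.353, -0.005], [0.353, 0.936, 0.002], [0.005, -0.0, -1.0]]
wrist_force: [-0.5, -0.6, -2.4]
opening: 0.213
```

```bash
python3 -c "
from h import *
plan((.6581,-.188,.19))"
```

```text
t 9.87 tcp [ 0.6148 -0.1199  0.2331] z [-0.005  0.002 -1.   ] open 0.213 F [-0.5 -0.6 -2.4]
(0.6581, -0.188, 0.19) 2 x [-0.809 -0.606  0.535]
level turn [-0.    -0.066  0.   ]
```

Call:
{"fn": "drive_tool", "kwargs": {
  "commands": [
    [[-0.8,-0.6,0.2],[-0.02,-0.05,0],1],
    [[-0.75,-0.55,0.4],[0,-0.03,0],1],
    [[0,0,0.3],[0,0,0],1],
    [[0,0,0],[0,0,0],1]
  ]
}}

```text
time_s: 10.2
tool_pos: [0.6578, -0.1908, 0.1889]
ee_rot: [[-0.934, 0.358, -0.005], [0.358, 0.934, 0.003], [0.006, 0.001, -1.0]]
wrist_force: [-0.8, 0.9, -4.0]
opening: 0.212
```

```bash
cat >> h.py <<'E'
def pic(name,n,off,mark,fn):
    s=get_state();p=s['tool_pos'];out=[];D=DIM[n][0]/2; q=np.array(p)-s['ee_rot'][:,2]*-1*off
    for v in('top','side'):
        c=camera(v);r,k=proj(c,mark).astype(int);r=max(r,50);im=c['color'][r-50:r+50,k-66:k+66,::-1].copy();im=cv2.resize(im,None,fx=6,fy=6,interpolation=cv2.INTER_CUBIC)
        for cc,rr,col in((q,D,(0,0,255)),(mark,.022,(0,255,0))):
            e=np.array([(proj(c,[cc[0]+rr*np.cos(a),cc[1]+rr*np.sin(a),cc[2]])[::-1]-[k-66,r-50]+.5)*6 for a in np.linspace(0,6.28,60)]).astype(int)
            cv2.polylines(im,[e],True,col,1)
        out.append(cv2.resize(im,(400,303)))
    cv2.imwrite(fn,np.hstack(out))
E
python3 -c "
from h import *
plan((.6581,-.188,.1613))
pic('g','giant',.1163,(.6581,-.188,.046),'pics/g.png')"
```

```text
t 10.2 tcp [ 0.6578 -0.1908  0.1889] z [-0.005  0.003 -1.   ] open 0.212 F [-0.8  0.9 -4. ]
(0.6581, -0.188, 0.1613) 1 x [0.013 0.068 0.691]
level turn [ 0.013 -0.075  0.   ]
```

View pics/g.png

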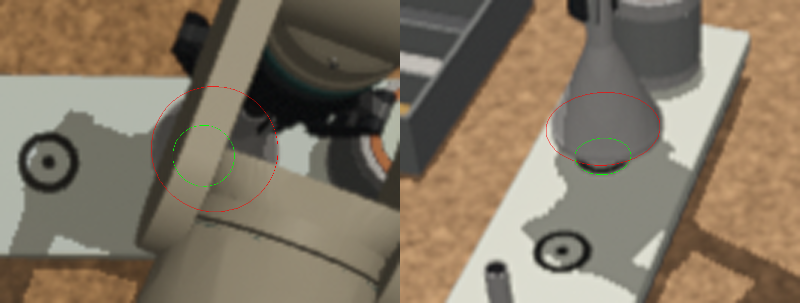

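Side view: the giant hangs above its mark, with the paint can clear behind it. Its mouth is about 1–2 mm toward the robot from the prediction, so I'm aiming TCP x at +1.5 mm and correcting the tilt on the way down.

Call:
{"fn": "drive_tool", "kwargs": {
  "commands": [
    [[-0.02,0.06,0.3],[0,-0.11,0],1],
    [[0,0,0.3],[0,0,0],1],
    [[0,0,0],[0,0,0],1]
  ]
}}

```text
time_s: 10.55
tool_pos: [0.6598, -0.1856, 0.1719]
ee_rot: [[-0.935, 0.354, 0.011], [0.354, 0.935, -0.003], [-0.012, 0.001, -1.0]]
wrist_force: [-0.4, 0.3, -3.3]
opening: 0.209
```

```bash
python3 -c "
from h import *
plan((.6595,-.188,.1613))"
```

```text
t 10.55 tcp [ 0.6598 -0.1856  0.1719] z [ 0.011 -0.003 -1.   ] open 0.209 F [-0.4  0.3 -3.3]
(0.6595, -0.188, 0.1613) 1 x [-0.012 -0.06   0.265]
level turn [0.018 0.146 0.   ]
```

Call:
{"fn": "drive_tool", "kwargs": {
  "commands": [
    [[-0.01,-0.05,0.15],[0,0.05,0],1],
    [[0,0,0.05],[0,0,0],1],
    [[0,0,0],[0,0,0],1]
  ]
}}

```text
time_s: 10.8
tool_pos: [0.6597, -0.1859, 0.1669]
ee_rot: [[-0.936, 0.352, 0.011], [0.352, 0.936, -0.002], [-0.011, 0.002, -1.0]]
wrist_force: [0.4, -0.1, -3.0]
opening: 0.211
```

```bash
python3 -c "
from h import *
plan((.6595,-.188,.1613))"
```

```text
t 10.8 tcp [ 0.6597 -0.1859  0.1669] z [ 0.011 -0.002 -1.   ] open 0.211 F [ 0.4 -0.1 -3. ]
(0.6595, -0.188, 0.1613) 1 x [-0.012 -0.05   0.14 ]
level turn [0.022 0.135 0.   ]
```

Call:
{"fn": "drive_tool", "kwargs": {
  "commands": [
    [[0,-0.07,0.1],[0,0.1,0],1],
    [[0,0,0],[0,0,0],1]
  ]
}}

```text
time_s: 10.97
tool_pos: [0.6589, -0.1886, 0.1639]
ee_rot: [[-0.936, 0.351, 0.004], [0.351, 0.936, 0.0], [-0.004, 0.002, -1.0]]
wrist_force: [-0.6, -0.4, -2.8]
opening: 0.209
```

```bash
python3 -c "
from h import *
plan((.6595,-.188,.1613))"
```

```text
t 10.97 tcp [ 0.6589 -0.1886  0.1639] z [ 0.004  0.    -1.   ] open 0.209 F [-0.6 -0.4 -2.8]
(0.6595, -0.188, 0.1613) 1 x [-0.009  0.018  0.066]
level turn [0.022 0.047 0.   ]
```

Call:
{"fn": "drive_tool", "kwargs": {
  "commands": [
    [[0,0.01,0.08],[0,0,0],1],
    [[0,0,0.02],[0,0,0],1]
  ]
}}

```text
time_s: 11.13
tool_pos: [0.6596, -0.1888, 0.1614]
ee_rot: [[-0.936, 0.352, 0.007], [0.352, 0.936, -0.001], [-0.007, 0.002, -1.0]]
wrist_force: [0.3, -1.0, -3.1]
opening: 0.215
```

Call:
{"fn": "drive_tool", "kwargs": {
  "commands": [
    [[0,0,0.05],[0,0,0],1]
  ]
}}

```text
time_s: 11.22
tool_pos: [0.66, -0.1892, 0.1613]
ee_rot: [[-0.936, 0.352, 0.009], [0.352, 0.936, -0.002], [-0.009, 0.002, -1.0]]
wrist_force: [-5.4, 0.7, 11.8]
opening: 0.208
```

```bash
python3 -c "
from h import *
plan((.6595,-.188,.1613))"
```

```text
t 11.22 tcp [ 0.66   -0.1892  0.1613] z [ 0.009 -0.002 -1.   ] open 0.208 F [-5.4  0.7 11.8]
(0.6595, -0.188, 0.1613) 1 x [ 0.023  0.024 -0.001]
level turn [0.019 0.114 0.   ]
```

In contact (12 N). Releasing.

Call:
{"fn": "drive_tool", "kwargs": {
  "commands": [
    [[0.02,0.02,0],[0,0,0],0.5],
    [[0,0,0],[0,0,0],0.3],
    [[0,0,0],[0,0,0],0],
    [[0,0,0],[0,0,0],-0.3],
    [[0,0,0],[0,0,0],-0.5]
  ]
}}

```text
time_s: 11.63
tool_pos: [0.6601, -0.1882, 0.1626]
ee_rot: [[-0.936, 0.352, 0.012], [0.352, 0.936, -0.002], [-0.012, 0.002, -1.0]]
wrist_force: [-0.3, 0.2, 0.6]
opening: 0.744
```

Call:
{"fn": "drive_tool", "kwargs": {
  "commands": [
    [[0,0,-0.4],[0,0,0],-0.6],
    [[0,0,-0.6],[0,0,0],-0.6],
    [[0,0,-0.8],[0,0,0],-0.6],
    [[0,0,-0.5],[0,0,0],-1],
    [[0,0,0],[0,0,0],-1]
  ]
}}

```text
time_s: 12.05
tool_pos: [0.658, -0.1873, 0.2541]
ee_rot: [[-0.936, 0.352, 0.004], [0.352, 0.936, 0.0], [-0.004, 0.002, -1.0]]
wrist_force: [-0.3, -0.0, 0.5]
opening: 0.996
```

```bash
python3 -c "
from h import *
plan((.4063,-.3014,.22),(.4063,-.3014,.098))"
```

```text
t 12.05 tcp [ 0.658  -0.1873  0.2541] z [ 0.004  0.    -1.   ] open 0.996 F [-0.3 -0.   0.5]
(0.4063, -0.3014, 0.22) 6 x [ 0.815 -0.814  0.137]
(0.4063, -0.3014, 0.098) 4 x [ 0.003 -0.002  0.762]
level turn [0.025 0.05  0.   ]
```

Call:
{"fn": "drive_tool", "kwargs": {
  "commands": [
    [[0.81,-0.81,0],[0,0.04,0],-1],
    [[0.81,-0.81,0],[0,0,0],-1],
    [[0.81,-0.81,0.1],[0,0,0],-1],
    [[0.81,-0.81,0.2],[0,0,0],-1],
    [[0.81,-0.81,0.3],[0,0,0],-1]
  ]
}}

```text
time_s: 12.47
tool_pos: [0.4682, -0.2719, 0.2236]
ee_rot: [[-0.94, 0.342, -0.003], [0.342, 0.94, 0.005], [0.004, 0.004, -1.0]]
wrist_force: [0.9, -1.8, -0.5]
opening: 1.0
```

Call:
{"fn": "drive_tool", "kwargs": {
  "commands": [
    [[0.8,-0.8,0],[0,0,0],-1],
    [[0,0,0],[0,0,0],-1]
  ]
}}

```text
time_s: 12.63
tool_pos: [0.4246, -0.2905, 0.2189]
ee_rot: [[-0.938, 0.346, -0.009], [0.346, 0.938, 0.008], [0.011, 0.004, -1.0]]
wrist_force: [0.4, 0.6, 0.1]
opening: 1.004
```

```bash
python3 -c "
from h import *
plan((.4063,-.3014,.15),(.4063,-.3014,.098))"
```

```text
t 12.63 tcp [ 0.4246 -0.2905  0.2189] z [-0.009  0.008 -1.   ] open 1.004 F [0.4 0.6 0.1]
(0.4063, -0.3014, 0.15) 2 x [ 0.158 -0.21   0.863]
(0.4063, -0.3014, 0.098) 2 x [-0.007 -0.003  0.65 ]
level turn [ 0.049 -0.139  0.   ]
```

Call:
{"fn": "drive_tool", "kwargs": {
  "commands": [
    [[0.32,-0.42,0.4],[0.03,-0.09,0],-1],
    [[0,0,0.5],[0,0,0],-1],
    [[0,0,0.5],[0,0,0],-1],
    [[0,0,0],[0,0,0],-1]
  ]
}}

```text
time_s: 12.97
tool_pos: [0.4027, -0.3027, 0.1587]
ee_rot: [[-0.936, 0.351, -0.003], [0.351, 0.936, 0.003], [0.003, 0.002, -1.0]]
wrist_force: [-0.2, 0.8, -0.6]
opening: 1.0
```

```bash
python3 -c "
from h import *
plan((.4063,-.3014,.098))"
```

```text
t 12.97 tcp [ 0.4027 -0.3027  0.1587] z [-0.003  0.003 -1.   ] open 1.0 F [-0.2  0.8 -0.6]
(0.4063, -0.3014, 0.098) 2 x [-0.039  0.03   0.759]
level turn [ 0.021 -0.043  0.   ]
```

Call:
{"fn": "drive_tool", "kwargs": {
  "commands": [
    [[-0.08,0.06,0.5],[0.02,-0.03,0],-1],
    [[0,0,0.5],[0,0,0],-1],
    [[0,0,0.5],[0,0,0],-1],
    [[0,0,0],[0,0,0],-1]
  ]
}}

```text
time_s: 13.3
tool_pos: [0.4075, -0.301, 0.0975]
ee_rot: [[-0.937, 0.35, 0.0], [0.35, 0.937, 0.0], [0.0, 0.0, -1.0]]
wrist_force: [-0.8, -0.0, -0.8]
opening: 1.0
```

```bash
python3 -c "
from h import *
plan((.4063,-.3014,.098))"
```

```text
t 13.3 tcp [ 0.4075 -0.301   0.0975] z [ 0.  0. -1.] open 1.0 F [-0.8 -0.  -0.8]
(0.4063, -0.3014, 0.098) 1 x [ 0.024 -0.02  -0.013]
level turn [ 0.003 -0.001  0.   ]
```

Well placed and level. Closing.

Call:
{"fn": "drive_tool", "kwargs": {
  "commands": [
    [[0.03,-0.02,0],[0,0,0],0],
    [[0,0,0],[0,0,0],0.3],
    [[0,0,0],[0,0,0],0.6],
    [[0,0,0],[0,0,0],1],
    [[0,0,0],[0,0,0],1]
  ]
}}

```text
time_s: 13.72
tool_pos: [0.4082, -0.3021, 0.1026]
ee_rot: [[-0.937, 0.349, 0.004], [0.349, 0.937, -0.003], [-0.005, -0.001, -1.0]]
wrist_force: [-0.4, -0.1, -0.0]
opening: 0.298
```

Call:
{"fn": "drive_tool", "kwargs": {
  "commands": [
    [[0,0,0],[0,0,0],1],
    [[0,0,0],[0,0,0],1],
    [[0,0,0],[0,0,0],1],
    [[0,0,0],[0,0,0],1]
  ]
}}

```text
time_s: 14.05
tool_pos: [0.4087, -0.3025, 0.1042]
ee_rot: [[-0.937, 0.349, 0.006], [0.349, 0.937, -0.005], [-0.007, -0.002, -1.0]]
wrist_force: [0.4, 0.0, -1.2]
opening: 0.185
```

```bash
python3 -c "
from h import *
plan((.4063,-.3014,.24),(.6505,-.0776,.24))"
```

```text
t 14.05 tcp [ 0.4087 -0.3025  0.1042] z [ 0.006 -0.005 -1.   ] open 0.185 F [ 0.4  0.  -1.2]
(0.4063, -0.3014, 0.24) 4 x [ 0.01  -0.001 -0.849]
(0.6505, -0.0776, 0.24) 8 x [-0.471  0.922  0.001]
level turn [-0.027  0.092  0.   ]
```

Call:
{"fn": "drive_tool", "kwargs": {
  "commands": [
    [[0,0,-0.5],[0,0,0],1],
    [[0,0,-0.8],[0,0,0],1],
    [[0,0,-0.9],[0,0,0],1],
    [[0,0,-0.9],[0,0,0],1],
    [[0,0,0],[0,0,0],1]
  ]
}}

```text
time_s: 14.47
tool_pos: [0.4059, -0.3004, 0.2287]
ee_rot: [[-0.937, 0.349, -0.002], [0.349, 0.937, 0.003], [0.003, 0.002, -1.0]]
wrist_force: [-0.3, -1.6, -0.9]
opening: 0.187
```

```bash
python3 -c "
from h import *
plan((.49,-.085,.225),(.652,-.0776,.225))"
```

```text
t 14.47 tcp [ 0.4059 -0.3004  0.2287] z [-0.002  0.003 -1.   ] open 0.187 F [-0.3 -1.6 -0.9]
(0.49, -0.085, 0.225) 7 x [-0.013  0.826  0.015]
(0.652, -0.0776, 0.225) 4 x [-0.933  0.397 -0.002]
level turn [ 0.019 -0.038  0.   ]
```

Call:
{"fn": "drive_tool", "kwargs": {
  "commands": [
    [[-0.01,0.85,0],[0,0,0],1],
    [[-0.01,0.85,0],[0,0,0],1],
    [[-0.01,0.85,0],[0,0,0],1],
    [[-0.01,0.85,0],[0,0,0],1],
    [[-0.01,0.85,0],[0,0,0],1]
  ]
}}

```text
time_s: 14.88
tool_pos: [0.4679, -0.1425, 0.2296]
ee_rot: [[-0.933, 0.361, 0.0], [0.361, 0.933, -0.002], [-0.001, -0.002, -1.0]]
wrist_force: [2.1, 0.4, -0.6]
opening: 0.182
```

Call:
{"fn": "drive_tool", "kwargs": {
  "commands": [
    [[-0.01,0.85,0],[0,0,0],1],
    [[-0.01,0.7,0],[0,0,0],1],
    [[-0.5,0.2,0],[0,0,0],1],
    [[-0.93,0.4,0],[0,0,0],1],
    [[-0.93,0.4,0],[0,0,0],1]
  ]
}}

```text
time_s: 15.3
tool_pos: [0.5941, -0.0707, 0.2281]
ee_rot: [[-0.935, 0.354, -0.001], [0.354, 0.935, -0.0], [0.001, -0.001, -1.0]]
wrist_force: [0.2, -1.3, 0.0]
opening: 0.181
```

```bash
python3 -c "
from h import *
plan((.652,-.0776,.18),(.652,-.0776,.1492))"
```

```text
t 15.3 tcp [ 0.5941 -0.0707  0.2281] z [-0.001 -0.    -1.   ] open 0.181 F [ 0.2 -1.3  0. ]
(0.652, -0.0776, 0.18) 2 x [-0.707  0.176  0.6  ]
(0.652, -0.0776, 0.1492) 1 x [-0.001  0.001  0.77 ]
level turn [-0.01  -0.012  0.   ]
```

Call:
{"fn": "drive_tool", "kwargs": {
  "commands": [
    [[-0.7,0.17,0.1],[0.03,-0.03,0],1],
    [[-0.55,0.13,0.5],[0.02,-0.03,0],1],
    [[0,0,0.4],[0,0,0],1],
    [[0,0,0],[0,0,0],1]
  ]
}}

```text
time_s: 15.63
tool_pos: [0.6525, -0.0752, 0.1805]
ee_rot: [[-0.936, 0.351, -0.001], [0.351, 0.936, -0.005], [-0.001, -0.005, -1.0]]
wrist_force: [-0.7, 0.3, -1.7]
opening: 0.184
```

```bash
python3 -c "
from h import *
plan((.652,-.0776,.1492))
pic('g','large',.1042,(.6505,-.0776,.046),'pics/l.png')"
```

```text
t 15.63 tcp [ 0.6525 -0.0752  0.1805] z [-0.001 -0.005 -1.   ] open 0.184 F [-0.7  0.3 -1.7]
(0.652, -0.0776, 0.1492) 1 x [-0.008 -0.056  0.783]
level turn [-0.063  0.012  0.   ]
```

View pics/l.png

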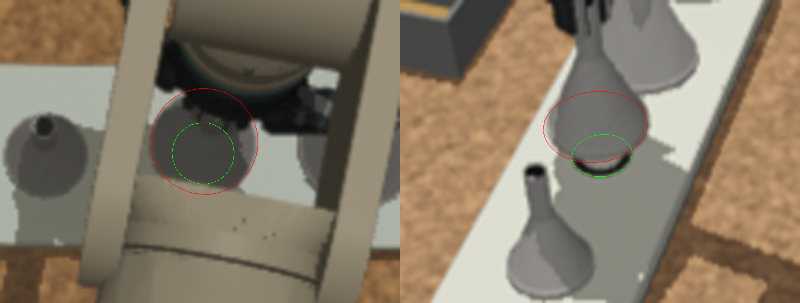

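The large funnel hangs over its mark, offset from the prediction by no more than about 1.5 mm toward the robot, which the target already allows for. Lowering it.

Call:
{"fn": "drive_tool", "kwargs": {
  "commands": [
    [[-0.01,-0.06,0.3],[0,-0.06,0],1],
    [[0,0,0.4],[0,0,0],1],
    [[0,0,0],[0,0,0],1]
  ]
}}

```text
time_s: 15.98
tool_pos: [0.6523, -0.0785, 0.1613]
ee_rot: [[-0.936, 0.351, 0.015], [0.351, 0.936, -0.009], [-0.017, -0.003, -1.0]]
wrist_force: [-1.3, -0.1, -1.8]
opening: 0.184
```

```bash
python3 -c "
from h import *
plan((.652,-.0776,.1492))"
```

```text
t 15.98 tcp [ 0.6523 -0.0785  0.1613] z [ 0.015 -0.009 -1.   ] open 0.184 F [-1.3 -0.1 -1.8]
(0.652, -0.0776, 0.1492) 1 x [0.021 0.019 0.303]
level turn [-0.037  0.212  0.   ]
```

Call:
{"fn": "drive_tool", "kwargs": {
  "commands": [
    [[0,0.02,0.2],[0,0.12,0],1],
    [[0,0,0.05],[0,0,0],1]
  ]
}}

```text
time_s: 16.15
tool_pos: [0.6529, -0.0781, 0.1551]
ee_rot: [[-0.936, 0.352, 0.01], [0.352, 0.936, -0.006], [-0.011, -0.002, -1.0]]
wrist_force: [-0.5, -0.8, -1.6]
opening: 0.183
```

```bash
python3 -c "
from h import *
plan((.652,-.0776,.1492))"
```

```text
t 16.15 tcp [ 0.6529 -0.0781  0.1551] z [ 0.01  -0.006 -1.   ] open 0.183 F [-0.5 -0.8 -1.6]
(0.652, -0.0776, 0.1492) 1 x [0.027 0.004 0.147]
level turn [-0.026  0.141  0.   ]
```

Call:
{"fn": "drive_tool", "kwargs": {
  "commands": [
    [[0.02,0,0.12],[0,0.07,0],1],
    [[0,0,0.06],[0,0,0],1]
  ]
}}

```text
time_s: 16.32
tool_pos: [0.6528, -0.078, 0.1503]
ee_rot: [[-0.936, 0.352, 0.008], [0.352, 0.936, -0.004], [-0.009, -0.001, -1.0]]
wrist_force: [0.3, 0.6, -1.8]
opening: 0.181
```

Call:
{"fn": "drive_tool", "kwargs": {
  "commands": [
    [[0,0,0.06],[0,0,0],1]
  ]
}}

```text
time_s: 16.4
tool_pos: [0.6531, -0.0781, 0.1486]
ee_rot: [[-0.936, 0.352, 0.009], [0.352, 0.936, -0.005], [-0.01, -0.001, -1.0]]
wrist_force: [-0.7, 0.6, -1.8]
opening: 0.189
```

```bash
python3 -c "
from h import *
plan((.652,-.0776,.1492))"
```

```text
t 16.4 tcp [ 0.6531 -0.0781  0.1486] z [ 0.009 -0.005 -1.   ] open 0.189 F [-0.7  0.6 -1.8]
(0.652, -0.0776, 0.1492) 1 x [ 0.028  0.001 -0.016]
level turn [-0.013  0.128  0.   ]
```

Call:
{"fn": "drive_tool", "kwargs": {
  "commands": [
    [[0.03,0,0.04],[0,0.03,0],1]
  ]
}}

```text
time_s: 16.48
tool_pos: [0.6529, -0.0778, 0.1485]
ee_rot: [[-0.936, 0.352, 0.011], [0.352, 0.936, -0.004], [-0.011, -0.0, -1.0]]
wrist_force: [2.2, -1.2, 7.2]
opening: 0.184
```

Call:
{"fn": "drive_tool", "kwargs": {
  "commands": [
    [[0.02,0,0.04],[0,0.0,0],1]
  ]
}}

```text
time_s: 16.57
tool_pos: [0.6529, -0.0778, 0.1485]
ee_rot: [[-0.936, 0.352, 0.014], [0.352, 0.936, -0.005], [-0.015, -0.0, -1.0]]
wrist_force: [1.5, -0.9, 3.5]
opening: 0.187
```

Call:
{"fn": "drive_tool", "kwargs": {
  "commands": [
    [[0.02,0,0],[0,0.1,0],1]
  ]
}}

```text
time_s: 16.65
tool_pos: [0.6521, -0.0775, 0.1489]
ee_rot: [[-0.936, 0.352, 0.007], [0.352, 0.936, -0.003], [-0.007, -0.0, -1.0]]
wrist_force: [0.0, -0.4, -2.0]
opening: 0.182
```

Call:
{"fn": "drive_tool", "kwargs": {
  "commands": [
    [[0,0,0],[0,0,0],0.5],
    [[0,0,0],[0,0,0],0.3],
    [[0,0,0],[0,0,0],0],
    [[0,0,0],[0,0,0],-0.3],
    [[0,0,0],[0,0,0],-0.5]
  ]
}}

```text
time_s: 17.07
tool_pos: [0.6514, -0.0772, 0.148]
ee_rot: [[-0.936, 0.352, 0.003], [0.352, 0.936, -0.002], [-0.004, -0.0, -1.0]]
wrist_force: [-0.3, -0.7, -0.2]
opening: 0.746
```

Call:
{"fn": "drive_tool", "kwargs": {
  "commands": [
    [[0,0,-0.4],[0,0,0],-0.6],
    [[0,0,-0.6],[0,0,0],-0.6],
    [[0,0,-0.8],[0,0,0],-0.6],
    [[0,0,-0.4],[0,0,0],-1],
    [[0,0,0],[0,0,0],-1]
  ]
}}

```text
time_s: 17.48
tool_pos: [0.6496, -0.0767, 0.2354]
ee_rot: [[-0.936, 0.352, -0.005], [0.352, 0.936, 0.0], [0.005, -0.002, -1.0]]
wrist_force: [0.4, -0.6, 0.3]
opening: 1.003
```

```bash
python3 -c "
from h import *
plan((.4598,-.0815,.2),(.4598,-.0815,.061))"
```

```text
t 17.48 tcp [ 0.6496 -0.0767  0.2354] z [-0.005  0.    -1.   ] open 1.003 F [ 0.4 -0.6  0.3]
(0.4598, -0.0815, 0.2) 5 x [ 0.879 -0.356  0.181]
(0.4598, -0.0815, 0.061) 4 x [-0.004  0.001  0.869]
level turn [-0.021 -0.057  0.   ]
```

Call:
{"fn": "drive_tool", "kwargs": {
  "commands": [
    [[0.87,-0.35,0],[0,-0.04,0],-1],
    [[0.87,-0.35,0],[0,0,0],-1],
    [[0.87,-0.35,0.1],[0,0,0],-1],
    [[0.87,-0.35,0.3],[0,0,0],-1],
    [[0.87,-0.35,0.4],[0,0,0],-1]
  ]
}}

```text
time_s: 17.9
tool_pos: [0.461, -0.0809, 0.1932]
ee_rot: [[-0.937, 0.35, -0.009], [0.35, 0.937, 0.001], [0.009, -0.003, -1.0]]
wrist_force: [0.0, -0.8, 1.3]
opening: 0.996
```

Call:
{"fn": "drive_tool", "kwargs": {
  "commands": [
    [[0.4,-0.15,0.5],[0,0,0],-1],
    [[0,0,0],[0,0,0],-1]
  ]
}}

```text
time_s: 18.07
tool_pos: [0.436, -0.0802, 0.167]
ee_rot: [[-0.936, 0.351, -0.017], [0.351, 0.936, 0.002], [0.017, -0.004, -1.0]]
wrist_force: [-0.0, -0.6, -1.1]
opening: 1.001
```

```bash
python3 -c "
from h import *
plan((.4598,-.0815,.11),(.4598,-.0815,.061))"
```

```text
t 18.07 tcp [ 0.436  -0.0802  0.167 ] z [-0.017  0.002 -1.   ] open 1.001 F [-0.  -0.6 -1.1]
(0.4598, -0.0815, 0.11) 2 x [-0.297  0.092  0.707]
(0.4598, -0.0815, 0.061) 2 x [-0.011  0.002  0.612]
level turn [-0.049 -0.214  0.   ]
```

Call:
{"fn": "drive_tool", "kwargs": {
  "commands": [
    [[-0.55,0.18,0.2],[-0.03,-0.14,0],-1],
    [[0,0,0.4],[0,0,0],-1],
    [[0,0,0.3],[0,0,0],-1],
    [[0,0,0],[0,0,0],-1]
  ]
}}

```text
time_s: 18.4
tool_pos: [0.4602, -0.0811, 0.1288]
ee_rot: [[-0.936, 0.352, -0.004], [0.352, 0.936, 0.001], [0.004, -0.001, -1.0]]
wrist_force: [0.2, 0.1, -1.0]
opening: 1.001
```

```bash
python3 -c "
from h import *
plan((.4598,-.0815,.061))"
```

```text
t 18.4 tcp [ 0.4602 -0.0811  0.1288] z [-0.004  0.001 -1.   ] open 1.001 F [ 0.2  0.1 -1. ]
(0.4598, -0.0815, 0.061) 2 x [-0.    -0.005  0.848]
level turn [-0.012 -0.052  0.   ]
```

Call:
{"fn": "drive_tool", "kwargs": {
  "commands": [
    [[0,0,0.5],[0,-0.03,0],-1],
    [[0,0,0.6],[0,0,0],-1],
    [[0,0,0.45],[0,0,0],-1],
    [[0,0,0],[0,0,0],-1]
  ]
}}

```text
time_s: 18.73
tool_pos: [0.4642, -0.0815, 0.0677]
ee_rot: [[-0.936, 0.351, 0.003], [0.351, 0.936, -0.001], [-0.003, -0.0, -1.0]]
wrist_force: [-0.9, 0.3, -0.8]
opening: 1.001
```

```bash
python3 -c "
from h import *
plan((.4598,-.0815,.061))"
```

```text
t 18.73 tcp [ 0.4642 -0.0815  0.0677] z [ 0.003 -0.001 -1.   ] open 1.001 F [-0.9  0.3 -0.8]
(0.4598, -0.0815, 0.061) 1 x [ 0.103 -0.039  0.167]
level turn [-0.002  0.041  0.   ]
```

Call:
{"fn": "drive_tool", "kwargs": {
  "commands": [
    [[0.1,-0.04,0.15],[0,0.03,0],-1],
    [[0,0,0.05],[0,0,0],-1]
  ]
}}

```text
time_s: 18.9
tool_pos: [0.461, -0.0817, 0.0609]
ee_rot: [[-0.936, 0.351, 0.002], [0.351, 0.936, -0.001], [-0.002, -0.0, -1.0]]
wrist_force: [-0.8, 0.4, -0.3]
opening: 1.0
```

```bash
python3 -c "
from h import *
plan((.4598,-.0815,.061))"
```

```text
t 18.9 tcp [ 0.461  -0.0817  0.0609] z [ 0.002 -0.001 -1.   ] open 1.0 F [-0.8  0.4 -0.3]
(0.4598, -0.0815, 0.061) 1 x [ 0.03  -0.005 -0.003]
level turn [-0.001  0.022  0.   ]
```

Call:
{"fn": "drive_tool", "kwargs": {
  "commands": [
    [[0.03,0,0],[0,0.02,0],0],
    [[0,0,0.01],[0,0,0],0.3],
    [[0,0,0],[0,0,0],0.6],
    [[0,0,0],[0,0,0],1],
    [[0,0,0],[0,0,0],1]
  ]
}}

```text
time_s: 19.32
tool_pos: [0.4622, -0.0819, 0.0647]
ee_rot: [[-0.936, 0.351, 0.007], [0.351, 0.936, -0.002], [-0.007, 0.001, -1.0]]
wrist_force: [-0.4, 0.2, -0.3]
opening: 0.3
```

Call:
{"fn": "drive_tool", "kwargs": {
  "commands": [
    [[0,0,0],[0,0.02,0],1],
    [[0,0,0],[0,0,0],1],
    [[0,0,0],[0,0,0],1],
    [[0,0,0],[0,0,0],1]
  ]
}}

```text
time_s: 19.65
tool_pos: [0.4626, -0.0819, 0.0655]
ee_rot: [[-0.936, 0.351, 0.006], [0.351, 0.936, -0.001], [-0.006, 0.001, -1.0]]
wrist_force: [-0.4, -0.9, -0.5]
opening: 0.141
```

```bash
python3 -c "
from h import *
plan((.4598,-.0815,.16),(.6399,.1433,.16))"
```

```text
t 19.65 tcp [ 0.4626 -0.0819  0.0655] z [ 0.006 -0.001 -1.   ] open 0.141 F [-0.4 -0.9 -0.5]
(0.4598, -0.0815, 0.16) 3 x [ 0.018 -0.004 -0.788]
(0.6399, 0.1433, 0.16) 8 x [-0.28   0.855  0.003]
level turn [0.011 0.079 0.   ]
```

Call:
{"fn": "drive_tool", "kwargs": {
  "commands": [
    [[0,0,-0.5],[0,0,0],1],
    [[0,0,-0.8],[0,0,0],1],
    [[0,0.3,-0.9],[0,0,0],1],
    [[0.3,0.85,-0.3],[0,0,0],1],
    [[0.3,0.85,-0.1],[0,0,0],1]
  ]
}}

```text
time_s: 20.07
tool_pos: [0.4657, -0.0003, 0.1705]
ee_rot: [[-0.933, 0.36, -0.002], [0.36, 0.933, -0.0], [0.002, -0.001, -1.0]]
wrist_force: [1.3, 0.4, -0.7]
opening: 0.138
```

Call:
{"fn": "drive_tool", "kwargs": {
  "commands": [
    [[0.3,0.85,0],[0,0,0],1],
    [[0.3,0.85,0],[0,0,0],1],
    [[0.3,0.85,0],[0,0,0],1],
    [[0,0,0],[0,0,0],1]
  ]
}}

```text
time_s: 20.4
tool_pos: [0.4692, 0.1167, 0.1744]
ee_rot: [[-0.934, 0.358, 0.005], [0.358, 0.934, 0.002], [-0.004, 0.004, -1.0]]
wrist_force: [-0.1, -0.4, 0.3]
opening: 0.138
```

```bash
python3 -c "
from h import *
plan((.642,.1433,.17),(.642,.1433,.1105))"
```

```text
t 20.4 tcp [0.4692 0.1167 0.1744] z [ 0.005  0.002 -1.   ] open 0.138 F [-0.1 -0.4  0.3]
(0.642, 0.1433, 0.17) 4 x [-0.949  0.541  0.033]
(0.642, 0.1433, 0.1105) 2 x [ 0.003 -0.003  0.744]
level turn [0.051 0.054 0.   ]
```

Call:
{"fn": "drive_tool", "kwargs": {
  "commands": [
    [[-0.95,0.54,0],[0,0,0],1],
    [[-0.95,0.54,0],[0,0,0],1],
    [[-0.95,0.54,0],[0,0,0],1],
    [[-0.95,0.54,0],[0,0,0],1],
    [[0,0,0],[0,0,0],1]
  ]
}}

```text
time_s: 20.82
tool_pos: [0.6349, 0.1459, 0.1654]
ee_rot: [[-0.936, 0.351, -0.008], [0.351, 0.936, -0.0], [0.008, -0.003, -1.0]]
wrist_force: [-2.7, -0.6, -3.2]
opening: 0.135
```

```bash
python3 -c "
from h import *
plan((.642,.1433,.14),(.642,.1433,.1105))"
```

```text
t 20.82 tcp [0.6349 0.1459 0.1654] z [-0.008 -0.    -1.   ] open 0.135 F [-2.7 -0.6 -3.2]
(0.642, 0.1433, 0.14) 1 x [-0.194  0.003  0.634]
(0.642, 0.1433, 0.1105) 1 x [-0.006  0.002  0.737]
level turn [-0.039 -0.094  0.   ]
```

Call:
{"fn": "drive_tool", "kwargs": {
  "commands": [
    [[-0.17,0,0.4],[-0.03,-0.11,0],1],
    [[0,0,0.25],[0,0,0],1],
    [[0,0,0],[0,0,0],1]
  ]
}}

```text
time_s: 21.07
tool_pos: [0.6427, 0.1431, 0.1337]
ee_rot: [[-0.936, 0.351, -0.005], [0.351, 0.936, -0.002], [0.004, -0.004, -1.0]]
wrist_force: [-0.3, 0.1, 0.4]
opening: 0.139
```

```bash
python3 -c "
from h import *
plan((.642,.1433,.1105))
pic('g','small',.0655,(.6399,.1433,.046),'pics/sm.png')"
```

```text
t 21.07 tcp [0.6427 0.1431 0.1337] z [-0.005 -0.002 -1.   ] open 0.139 F [-0.3  0.1  0.4]
(0.642, 0.1433, 0.1105) 1 x [0.017 0.002 0.58 ]
level turn [-0.046 -0.046  0.   ]
```

View pics/sm.png

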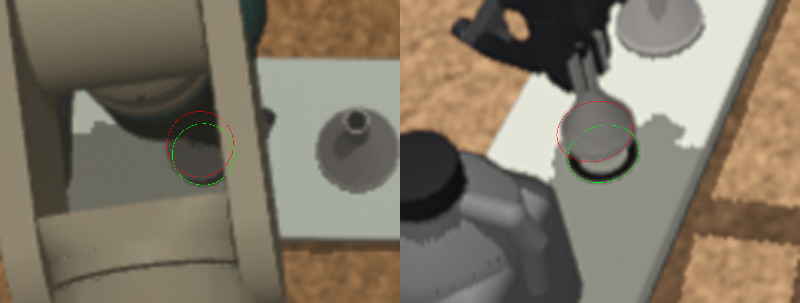

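The small funnel is above its mark, and the green circle matches the visible ring. The jug is clear. Lowering it.

Call:
{"fn": "drive_tool", "kwargs": {
  "commands": [
    [[0.01,0,0.25],[0,-0.07,0],1],
    [[0,0,0.2],[0,0,0],1],
    [[0,0,0],[0,0,0],1]
  ]
}}

```text
time_s: 21.42
tool_pos: [0.6424, 0.1434, 0.1214]
ee_rot: [[-0.936, 0.351, 0.01], [0.351, 0.936, -0.003], [-0.01, 0.001, -1.0]]
wrist_force: [-0.3, 0.1, -0.5]
opening: 0.138
```

```bash
python3 -c "
from h import *
plan((.642,.1433,.1105))"
```

```text
t 21.42 tcp [0.6424 0.1434 0.1214] z [ 0.01  -0.003 -1.   ] open 0.138 F [-0.3  0.1 -0.5]
(0.642, 0.1433, 0.1105) 1 x [ 0.011 -0.006  0.271]
level turn [0.009 0.125 0.   ]
```

Call:
{"fn": "drive_tool", "kwargs": {
  "commands": [
    [[0,0,0.2],[0,0.07,0],1],
    [[0,0,0.08],[0,0,0],1]
  ]
}}

```text
time_s: 21.58
tool_pos: [0.6424, 0.1436, 0.1113]
ee_rot: [[-0.937, 0.351, 0.007], [0.351, 0.937, -0.0], [-0.006, 0.002, -1.0]]
wrist_force: [-0.0, 0.3, -0.4]
opening: 0.137
```

Call:
{"fn": "drive_tool", "kwargs": {
  "commands": [
    [[0,0,0.05],[0,0.02,0],1]
  ]
}}

```text
time_s: 21.67
tool_pos: [0.6427, 0.1436, 0.1101]
ee_rot: [[-0.937, 0.351, 0.006], [0.351, 0.937, 0.001], [-0.006, 0.003, -1.0]]
wrist_force: [-5.0, -0.5, 18.5]
opening: 0.139
```

```bash
python3 -c "
from h import *
plan((.642,.1433,.1105))"
```

```text
t 21.67 tcp [0.6427 0.1436 0.1101] z [ 0.006  0.001 -1.   ] open 0.139 F [-5.  -0.5 18.5]
(0.642, 0.1433, 0.1105) 1 x [ 0.013 -0.014 -0.011]
level turn [0.035 0.071 0.   ]
```

In contact at the reference tilt. Releasing and withdrawing.

Call:
{"fn": "drive_tool", "kwargs": {
  "commands": [
    [[0.01,0,0],[0,0,0],0.5],
    [[0,0,0],[0,0,0],0.3],
    [[0,0,0],[0,0,0],0],
    [[0,0,0],[0,0,0],-0.3],
    [[0,0,0],[0,0,0],-0.5]
  ]
}}

```text
time_s: 22.08
tool_pos: [0.6427, 0.1439, 0.1108]
ee_rot: [[-0.937, 0.351, 0.008], [0.351, 0.937, 0.001], [-0.007, 0.004, -1.0]]
wrist_force: [0.4, -0.3, -0.0]
opening: 0.746
```

Call:
{"fn": "drive_tool", "kwargs": {
  "commands": [
    [[0,0,-0.4],[0,0,0],-0.6],
    [[0,0,-0.6],[0,0,0],-0.6],
    [[0,0,-0.8],[0,0,0],-0.6],
    [[0,0,-0.9],[0,0,0],-0.6],
    [[0,0,-0.9],[0,0,0],-0.6]
  ]
}}

```text
time_s: 22.5
tool_pos: [0.6381, 0.1431, 0.2467]
ee_rot: [[-0.936, 0.351, -0.015], [0.351, 0.937, -0.003], [0.013, -0.008, -1.0]]
wrist_force: [0.7, 0.3, 0.9]
opening: 0.8
```

Call:
{"fn": "drive_tool", "kwargs": {
  "commands": [
    [[0.9,0,-0.3],[0,0,0],-1],
    [[0.9,0,0],[0,0,0],-1],
    [[0.9,0,0],[0,0,0],-1],
    [[0.9,0,0],[0,0,0],-1],
    [[0.9,0,0],[0,0,0],-1]
  ]
}}

```text
time_s: 22.92
tool_pos: [0.4723, 0.206, 0.2689]
ee_rot: [[-0.934, 0.358, 0.003], [0.358, 0.934, 0.001], [-0.003, 0.002, -1.0]]
wrist_force: [0.4, 0.8, 0.6]
opening: 1.0
```

Call:
{"fn": "drive_tool", "kwargs": {
  "commands": [
    [[0.7,0.7,0],[0,0,0],-1],
    [[0.7,0.8,0],[0,0,0],-1],
    [[0.5,0.8,0],[0,0,0],-1],
    [[0.3,0.8,0],[0,0,0],-1],
    [[0.3,0.8,0],[0,0,0],-1]
  ]
}}

```text
time_s: 23.33
tool_pos: [0.4267, 0.3907, 0.2722]
ee_rot: [[-0.933, 0.361, 0.007], [0.361, 0.933, 0.003], [-0.006, 0.005, -1.0]]
wrist_force: [1.9, 0.1, -0.1]
opening: 0.999
```

Run:
```python
from h import *
plan()
M=dict(small=(.6399,.1433,.0455),medium=(.6486,.0342,.046),large=(.6505,-.0776,.046),giant=(.6581,-.188,.0465))
for v,(a,b,e,f) in dict(top=(80,200,120,480),side=(60,290,100,400)).items():
    c=camera(v); S=4; im=cv2.resize(c['color'][:,:,::-1],None,fx=S,fy=S,interpolation=cv2.INTER_CUBIC)
    for n,m in M.items():
        D,H,L,s=DIM[n]
        for rr,z in((D/2,0),(s/2,H)):
            pts=np.array([(proj(c,[m[0]+rr*np.cos(t),m[1]+rr*np.sin(t),m[2]+z])[::-1]+.5)*S for t in np.linspace(0,6.28,60)]).astype(int)
            cv2.polylines(im,[pts],True,(0,0,255),1)
    w=im[a*S:b*S,e*S:f*S]; k=min(800/w.shape[1],600/w.shape[0]); cv2.imwrite(f'pics/f_{v}.png',cv2.resize(w,None,fx=k,fy=k,interpolation=cv2.INTER_AREA))
    for t in('jug','screw_jar'): print(v,t,[(np.round(r['at'],1).tolist(),round(r['score'],2)) for r in mark_of(v,t)][:1])
```

```text
t 23.33 tcp [0.4267 0.3907 0.2722] z [ 0.007  0.003 -1.   ] open 0.999 F [ 1.9  0.1 -0.1]
level turn [0.065 0.073 0.   ]
top jug [([124.9, 161.0], 0.78)]
top screw_jar [([273.8, 355.7], 0.78)]
side jug [([319.5, 143.6], 0.92)]
side screw_jar []
```

View pics/f_top.png

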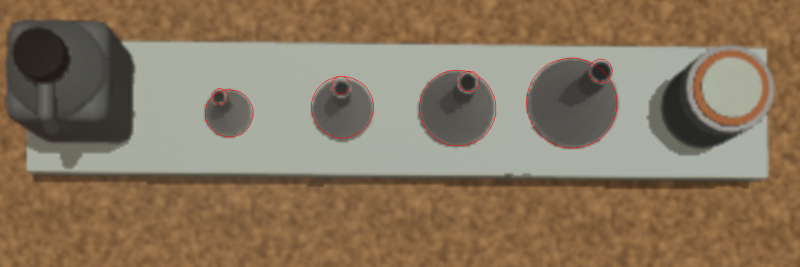

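View pics/f_side.png

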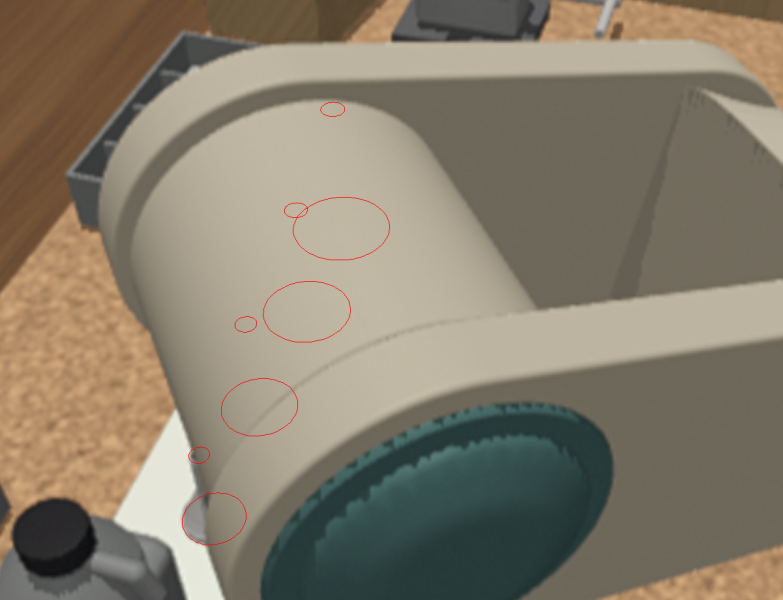

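In the top view, every mouth and spout tip falls within about 1 mm of the circles drawn on the measured marks. All four funnels are upright and in the right order. The side view is blocked by the arm. The jug and jar haven't moved beyond detection noise, so I'm handing in.

```bash
python3 -c "
from cell import *
print(hand_in())"
```

```text
the job is handed in; nothing more can be done
None
```

All four funnels are on the shelf, mouth down, each on its own mark. From the jug to the paint can they run small, medium, large, giant. I handed the job in at about 23.5 s; the limit was 109 s.

- **Setting down:** I gripped each funnel by its spout and lowered it until it touched the shelf. The highest wrist force I read was under 20 N. The large funnel settled its last fraction of a millimetre as I let go.
- **Final check from the top camera:** every mouth and spout tip sits within about 1 mm of its measured mark, so all four are upright and centred.
- **Jug and jar:** in the top view both are within 1–2 pixels (about 2–4 mm) of where they started, which is detector noise. The side camera also found the jug 3 pixels from its first reading.
- **Checks that failed:** the arm blocked the final side view of the row, so it confirmed nothing about the funnels there. It also found no jar. An earlier silhouette fit of the medium funnel on the shelf was invalid because the grey shelf spoiled the outline, so I dropped it.

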